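# Turn up the sill heater to its click stop

## Task

The yellow dreidel has been left on the outlet grille of the little sill heater: first take it off and lay it in the white porcelain dish. Then turn the heater up by sliding the white thermostat grip from the blue end towards the red end until it snaps into the click stop that marks this room's setting, and leave it seated in the stop; the stop is under the cover, so it cannot be seen, only felt. Leave the menorah and the lighter where they are.

Things in the scene. Friction and masses are not known exactly. Their poses are not given: they have to be found in the camera images.
- heater: low white convector heater standing on the sill, fixed in place, 190 mm deep (x), 400 mm long (y), 150 mm high; origin at the centre of its underside on the sill. Its flat top is 150 mm above the origin: the front half (-x, towards the robot) is the control deck with the slider, the back half (x from -5 to +85 mm) is the louvred outlet grille, level with the deck and firm. z is up.
- track_zero (a point): point on the heater's deck (150 mm above the sill) under the centre of the thermostat grip when the grip is at the blue end of its track; in the heater's frame at (-55, -60, 150) mm. Axes as the heater's: the track runs 120 mm from here along the heater's +y to the red end.
- thermostat (a joint): position of the thermostat grip on its track in m: 0 at the blue end, grows along the heater's +y, 0.12 at the red end; 2 to 3 N of friction, stays where it is left. The click stop, a notch between two equal humps, has its centre somewhere between 0.045 and 0.100, different each time and out of sight; elsewhere the track is even. A grip pushed past it may be brought back.
- grip_top (a point): centre of the top face of the thermostat grip: a firm white block 18 mm wide (heater's x), 60 mm long (heater's y, along the track), 31 mm high above the deck, 30 mm of free deck on either side; pinch it across its width or push it on its ends. The red head of the index pin, 9 mm across, stands 5 mm out of its middle (2 mm when in the notch).
- index_pin (a joint): spring pin through the grip that rides over the click stop, m, positive down: 0 to 0.001 on the even track, about -0.002 on a hump's crest, +0.0035 in the notch. About 14 mm before the notch's centre the resistance rises over 5 mm to 8-12 N, then drops suddenly; from 3 mm past that crest the grip is drawn by itself to the centre. The pin's head cannot be pushed by hand.
- dreidel: yellow silicone dreidel (firm) lying on one flat side on the heater's grille, 97 mm long: a 44 x 44 mm square body from x = -14 to +26 mm, a pyramid tip to x = +50 mm, a round stem 13 mm thick to x = -48 mm. Origin at the centre of its underside as it lies (z up, 22 mm below its long axis), x along its length towards the tip. 90 g; best pinched across the 44 mm body (along its y).
- dish: shallow round white porcelain dish, loose on the sill, 180 mm across the rim, 28 mm high, flat inner floor about 100 mm across and 5 mm above its underside; origin at the centre of its underside.
- menorah: bystander: nine-branched black metal menorah, 270 mm wide (y), 240 mm high with its candles, base 75 x 160 mm; origin under the centre of its base.
- lighter: bystander: matte steel long-nosed lighter lying on the sill, 200 mm long (x), 26 mm wide, 22 mm high; origin under the middle of its length.
There are look-alikes about, which are no part of the job. Several things have the shape of the dreidel; the one meant has the colours described above.

How it is judged:
On the way, in this order (a step that is already met when the one before it is completed fails the run):
1. the dreidel has been laid in the dish and let go (horizontal distance between dreidel and dish below 0.05 m and z of dreidel in the frame of dish below 0.05 m and contact force between the fingers and dreidel below 0.1 N and linear speed of dreidel below 0.05 m/s), for 0.2 s.
2. the thermostat grip has snapped into the click stop (value of joint index_pin above 0.0018 m), for 0.2 s.
At the end, for the whole second after the job is handed in: The dreidel lies at rest in the dish (centre within 50 mm of the dish's centre, dish level within 0.1 rad) and the thermostat grip rests in the click stop (index pin dropped by more than 1.3 mm, which is so within about 2.5 mm either side of the notch's centre) (value of joint index_pin above 0.0018 m and value of joint thermostat above 0.03 m and horizontal distance between dreidel and dish below 0.05 m and z of dreidel in the frame of dish below 0.05 m and linear speed of dreidel below 0.02 m/s and angle between dish's own z axis and vertical below 0.1 rad); the robot touches nothing.
It fails at once if the menorah or the lighter is moved by more than 20 mm (distance of any of menorah, lighter from where it was at the start of the episode above 0.02 m).
It fails at once if the dish is shoved by more than 40 mm or tipped (distance of dish from where it was at the start of the episode above 0.04 m or angle between dish's own z axis and vertical above 0.3 rad).
It also fails if it takes over 61 s, if anything falls off the work surface, if the arm or the gripper's body presses on something with over 40 N, if the wrist force passes 120 N, or if a joint passes its speed limit or range.

## Robot

A 6-joint arm with a two-finger parallel gripper is mounted at the origin on the work surface. World frame = base frame: x ahead of the robot, y to its left, z up, the work surface at z = 0. Lengths are in m, angles in rad, forces in N, time in s.
With the tool pointing down it reaches from about 0.35 to 0.975 m from the base axis. Payload 4.9 kg.
Tool frame: the origin (TCP) lies on the centre line of the jaws, within the pads' length; the fingertips stand 11 mm ahead of it and the grasp point (between the pads) lies 8 mm behind it (bot.finger_overhang is the distance from the TCP to the fingertips, in m); z points along the fingers, y is the line along which they close (so a half turn about z gives the same grasp; the last joint's range is limited). The gripper opens to 85 mm and grips with 20 to 120 N. Pads are 22 mm wide; open, the fingers measure 114 mm over their backs; the gripper's body (76 mm by 85 mm) begins 54 mm behind the grasp point. The pads swing forward as they close: fully open they stand 13 mm farther back than shut.
Start: joints at [1.058, 0.053, 1.613, -0, 1.476, -0.119], TCP at [0.24, 0.577, 0.242] pointing down, gripper open.
Joint ranges: [-3.01, 3.01], [-1.01, 2.22], [0.06, 2.58], [-1.02, 4.17], [0.09, 2.62], [-3.14, 3.14]. Speed limits (rad/s): [2.57, 2.57, 3.14, 3.14, 3.14, 3.14].

## Interface

Orientations are given as a rotation vector (axis times angle).
In Python, from rig import bot gives the robot as it stands.
- The arm moves only by the tool play_rows, never from a script. Its argument "plan" is one flat list of numbers, 5 for each row, row after row: the finger opening in mm, from 0 to 85.4, then the shift along the tool's x, y, z in mm, then the turn about the tool's z in rad. A call has 1 to 12 rows; each row shifts and turns the commanded pose from where the row before left it, along the tool's axes as they then stand; what a row does not reach is not made up. A row lasts 1/8 s, in which the tool goes at most 62.5 mm and 10.7 degrees, less where a joint would pass 70% of its speed; a pose out of reach is approached as far as the arm can. A call with a gripper value outside its range is refused whole. The fingers move at their own pace and stop on an object; "grip_force" is the grip in N (left out, the last holds). Time passes only in rows, so rows that do not move let the fingers close. It gives the time, the measured TCP pose, the force, the opening and the grip force at its end, in the units of the state.
- bot.get_state(): the state, without advancing time (a new reading comes with each control period).
- bot.grab_frame(name): name is "scene" or "top" or "wrist"; returns a dict with "frame" (420x560x3 uint8, blue, green, red), "camera_matrix" (3x3 intrinsics, pixels), "R" (3x3) and "t" (3): a world point X has camera coordinates R X + t; the wrist camera has in their place "mount" (4x4, takes a point from camera to tool coordinates, whose origin is the TCP and whose axes are the flange's). Camera axes: x right, y down, z forward; pixel columns grow to the right and rows downward; lengths in m; the calibration is good to about 2 mm. The wrist camera is an equidistant fisheye: a pixel r from the principal point sees the ray r / f radians off the axis. A picture is of the moment at which its call begins: read the wrist's pose just before it. There is no depth.
- bot.close_job(): hands the job in; it is judged then, once.
The state is a dict: "time_s": time; "joint_pos": joint angles; "joint_vel": joint speeds; "tau": joint torques, N m; "position": TCP position; "tcp_rot": TCP orientation; "ft_force": force on the tool from outside, world axes, zero at the start; "torque": the same for the moment, N m; "gripper_width": finger opening in m; "grasp_force": force on a finger pad.
Only numpy, scipy, OpenCV 4.12 (cv2) and the standard library are available. Lean on these libraries where they do the work, as an engineer would, in place of code of your own. Each camera call takes 0.05 s, during which the arm holds its last target. There are 200 camera calls.

## Working session

There is one attempt and no reset: what is moved stays moved. The work goes in short steps, Python scripts to look and compute and a tool call to move; the robot and the scene stay as the last step left them, time stands still between calls to the robot, and variables do not carry over. Pictures are saved under pics/ and viewed, at most 10 in all, crops included, and the job is handed in when it is done.

Besides the shell and the picture viewer there is one more tool, called after "Emit:" as name(argument=value, ...) on one line, values as JSON. play_rows: Moves the arm, as the interface text tells. Its arguments: {"type":"object","properties":{"plan":{"type":"array"},"grip_force":{"type":"number"}},"required":["plan"]}

```bash
mkdir -p pics
cat > h.py <<'E'
import numpy as np,cv2
from rig import bot
from scipy.spatial.transform import Rotation as Ro
def ray(f,u,v):
    K=f["camera_matrix"];R=np.array(f["R"]);t=np.array(f["t"])
    d=R.T@np.linalg.inv(K)@np.array([u,v,1.]);c=-R.T@t
    return c,d
def onz(f,u,v,z):
    c,d=ray(f,u,v);return c+d*(z-c[2])/d[2]
def proj(f,X):
    p=np.array(f["R"])@np.array(X)+np.array(f["t"]);q=f["camera_matrix"]@p;return q[:2]/q[2]
E
python3 - <<'E'
from h import *
s=bot.get_state();print(s)
import pickle
fs={n:bot.grab_frame(n) for n in("scene","top")}
pickle.dump(fs,open("f0.pkl","wb"))
for n in fs: cv2.imwrite(f"pics/{n}0.png",fs[n]["frame"]); f=fs[n]; print(n,-np.array(f["R"]).T@f["t"])
E
```

```text
{'time_s': 0.0, 'joint_pos': array([ 1.05799681e+00,  5.33721681e-02,  1.61430448e+00, -7.12986321e-06,
        1.47600924e+00, -1.18997777e-01]), 'joint_vel': array([-5.48864166e-06, -4.01555866e-04,  4.41103519e-04,  2.49211983e-03,
       -1.09503669e-03,  7.38780479e-04]), 'tau': array([ 2.11786071e-03, -3.93678725e+01, -3.70180321e+01,  6.84540169e-05,
        7.02526944e-03,  2.99205090e-05]), 'position': array([0.23951358, 0.57662735, 0.24104725]), 'tcp_rot': array([-0.61446575, -3.08025701,  0.00312818]), 'ft_force': array([ 0.59138337, -0.32029957,  0.47658052]), 'torque': array([-0.04227995, -0.03611446, -0.02148635]), 'grasp_force': 0.0, 'gripper_width': 0.08550481525454628}
scene [1.26250494 0.02050622 1.30490857]
top [0.27471898 0.06096497 1.28410901]
```

View pics/scene0.png

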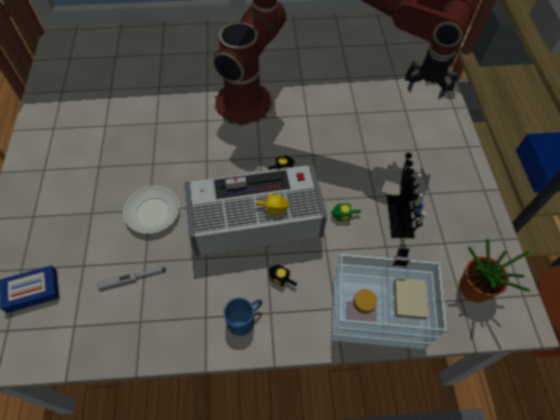

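View pics/top0.png

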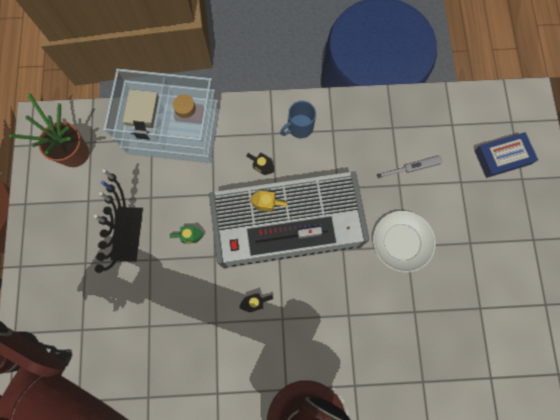

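The top view shows the yellow dreidel at (265,200) with its stem to the right, the white grip at (311,232) in the black track panel, and the dish at (404,241). The menorah is at left (125,235) and the lighter at (410,167).

Run:
```python
from h import *
import pickle
fs=pickle.load(open("f0.pkl","rb"));f=fs["top"];im=f["frame"]
hsv=cv2.cvtColor(im,cv2.COLOR_BGR2HSV)
def big(m,roi):
    z=np.zeros_like(m);x0,y0,x1,y1=roi;z[y0:y1,x0:x1]=m[y0:y1,x0:x1]
    cs,_=cv2.findContours(z,cv2.RETR_EXTERNAL,cv2.CHAIN_APPROX_NONE);return max(cs,key=cv2.contourArea)
y=big(cv2.inRange(hsv,(18,110,60),(35,255,255)),(235,180,300,222))
P=np.array([onz(f,*p[0],.172)[:2] for p in y])*1000
r=cv2.minAreaRect(P.astype(np.float32));print("dreidel px",cv2.boundingRect(y),"rect",r)
m=cv2.moments(y);print("centroid",onz(f,m['m10']/m['m00'],m['m01']/m['m00'],.172))
k=big(cv2.inRange(hsv,(0,0,0),(180,255,75)),(245,215,338,258))
P=np.array([onz(f,*p[0],.15)[:2] for p in k])*1000
print("panel",cv2.minAreaRect(P.astype(np.float32)),cv2.boundingRect(k))
d=big(cv2.inRange(hsv,(0,0,130),(180,40,255)),(370,205,440,275))
e=cv2.fitEllipse(d);print("dish",e,onz(f,*e[0],.028))
g=fs["scene"]
crop=cv2.resize(im[165:275,205:445],None,fx=3.3,fy=3.3,interpolation=cv2.INTER_CUBIC);cv2.imwrite("pics/c.png",crop)
```

```text
dreidel px (250, 191, 37, 21) rect ((570.1854858398438, 70.96998596191406), (93.51874542236328, 53.669132232666016), 87.02008056640625)
centroid [0.57174597 0.07808161 0.172     ]
panel ((480.40338134765625, 15.495101928710938), (67.70375061035156, 220.53440856933594), 5.612403392791748) (248, 217, 87, 38)
dish ((405.6313171386719, 240.7102508544922), (77.18326568603516, 80.66271209716797), 32.19839096069336) [ 0.46987335 -0.31706989  0.028     ]
```

View pics/c.png

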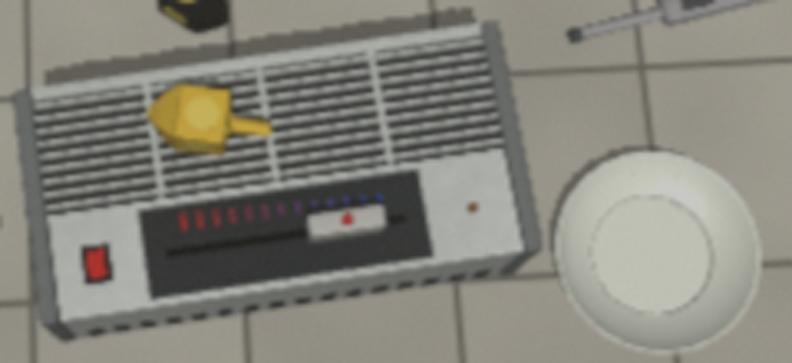

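The crop shows the dreidel tip at (149,113), stem end at (270,129), red pin at (347,219), the grip's ends at about u=308 and 386, and the dish rim spanning 555-760 × 148-350.

Run:
```python
from h import *
import pickle
f=pickle.load(open("f0.pkl","rb"))["top"]
o=lambda u,v,z:onz(f,205+u/3.3-.35,165+v/3.3-.35,z)
T=o(149,113,.172);S=o(270,129,.172);d=T-S;L=np.linalg.norm(d);print("tip",T,"stem",S,L,np.degrees(np.arctan2(d[1],d[0])));print("dreidel org",S+d/L*.048)
print("body centre",S+d/L*.054)
print("pin",o(347,219,.185),"track line",o(167,254,.150),o(405,218,.150))
print("grip ends",o(308,226,.181),o(386,217,.181))
print("dish",o(657,250,.028),o(653,253,.005))
print("lighter tip",o(573,35,.011))
print("heater deck right edge",o(503,150,.15),o(527,252,.15))
```

```text
tip [0.57815504 0.11786001 0.172     ] stem [0.56021323 0.02347178 0.172     ] 0.0960783342361865 79.23731698294938
dreidel org [0.56917682 0.07062742 0.172     ]
body centre [0.57029727 0.07652187 0.172     ]
pin [ 0.48281732 -0.03090803  0.185     ] track line [0.46892527 0.10920463 0.15      ] [ 0.48785341 -0.07964065  0.15      ]
grip ends [ 0.47968454 -0.0009876   0.181     ] [ 0.48356998 -0.06127662  0.181     ]
dish [ 0.47103398 -0.31174524  0.028     ] [ 0.47213423 -0.31471244  0.005     ]
lighter tip [ 0.67564289 -0.26335597  0.011     ]
heater deck right edge [ 0.53888947 -0.16210061  0.15      ] [ 0.45572691 -0.17328238  0.15      ]
```

```bash
cat >> h.py <<'E'
def go(target,ydeg=None):
    "shift in tool axes (mm) to target, then turn (rad) to bring tool y on ydeg (mod 180)"
    s=bot.get_state();R=Ro.from_rotvec(s["tcp_rot"]).as_matrix()
    print("t",round(s["time_s"],2),"pos",s["position"].round(4),"w",round(s["gripper_width"],4),"F",s["ft_force"].round(1),"j6",s["joint_pos"][5].round(2))
    print("shift",(R.T@(np.array(target)-s["position"])*1000).round(1))
    a=np.degrees(np.arctan2(R[1,1],R[0,1]));print("y at deg",a.round(2),"x",R[:,0].round(3))
    if ydeg is not None:
        t=(ydeg-a+90)%180-90;print("world turn",round(t,2),"-> tool-z turn rad",round(-np.radians(t),3))
E
python3 - <<'E'
from h import *
go([.57,.0765,.45],-10.8)
import pickle
f=pickle.load(open("f0.pkl","rb"))["top"]
print("menorah",onz(f,127,235,.01),onz(f,105,180,.23),onz(f,105,265,.23))
E
```

```text
t 0.1 pos [0.2395 0.5767 0.2412] w 0.0853 F [ 0.2  0.7 -0.2] j6 -0.12
shift [-497.  -335.5 -208.3]
y at deg 67.44 x [-0.923  0.384  0.   ]
world turn -78.24 -> tool-z turn rad 1.365
menorah [0.53199907 0.48802953 0.01      ] [0.62961459 0.47233579 0.23      ] [0.41769888 0.46462477 0.23      ]
```

Emit:
play_rows(plan=[85,0,0,-42,0,85,0,0,-42,0,85,0,0,-42,0,85,0,0,-42,0,85,0,0,-42,0,85,-42,-28,0,0,85,-42,-28,0,0,85,-42,-28,0,0,85,-42,-28,0,0,85,-42,-28,0,0,85,-42,-28,0,0,85,-42,-28,0,0])

```text
time_s: 1.6
position: [0.4367, 0.2818, 0.4517]
tcp_rot: [-0.614, -3.08, 0.001]
ft_force: [0.1, -0.1, -0.4]
gripper_width: 0.0851
grasp_force: 0.0
```

Emit:
play_rows(plan=[85,-42,-28,0,0,85,-42,-28,0,0,85,-42,-28,0,0,85,-42,-28,0,0,85,0,0,0,0.17,85,0,0,0,0.17,85,0,0,0,0.17,85,0,0,0,0.17,85,0,0,0,0.17,85,0,0,0,0.17,85,0,0,0,0.17,85,0,0,0,0.17])

```text
time_s: 3.1
position: [0.5481, 0.1154, 0.4516]
tcp_rot: [-2.42, -2.002, 0.001]
ft_force: [0.9, -0.0, -0.2]
gripper_width: 0.0852
grasp_force: 0.0
```

Run:
```python
from h import *
go([.57,.0765,.30],-10.8)
```

```text
t 3.1 pos [0.5481 0.1154 0.4516] w 0.0852 F [ 0.9 -0.  -0.2] j6 0.26
shift [-34.1  28.9 151.6]
y at deg -10.8 x [ 0.187  0.982 -0.   ]
world turn 0.0 -> tool-z turn rad -0.0
```

Emit:
play_rows(plan=[85,-17,14.5,38,0,85,-17,14.5,38,0,85,0,0,38,0,85,0,0,38,0,85,0,0,0,0])

```text
time_s: 3.72
position: [0.5685, 0.0766, 0.2956]
tcp_rot: [-2.411, -2.005, 0.011]
ft_force: [0.1, 0.7, 0.4]
gripper_width: 0.0851
grasp_force: 0.0
```

```bash
cat >> h.py <<'E'
def wray(f,s,u,v):
    K=f["camera_matrix"];M=np.array(f["mount"]);a=(u-K[0,2])/K[0,0];b=(v-K[1,2])/K[1,1];r=np.hypot(a,b)
    d=np.array([np.sin(r)*a/r,np.sin(r)*b/r,np.cos(r)]) if r>0 else np.array([0,0,1.])
    R=Ro.from_rotvec(s["tcp_rot"]).as_matrix()
    return R@M[:3,3]+s["position"],R@M[:3,:3]@d
def wz(f,s,u,v,z):
    c,d=wray(f,s,u,v);return c+d*(z-c[2])/d[2]
E
python3 - <<'E'
from h import *
s=bot.get_state();f=bot.grab_frame("wrist");im=f["frame"];cv2.imwrite("pics/w1.png",im)
import pickle;pickle.dump((s,f),open("w1.pkl","wb"));print(s["position"],f["mount"])
hsv=cv2.cvtColor(im,cv2.COLOR_BGR2HSV);m=cv2.inRange(hsv,(18,110,60),(35,255,255))
cs,_=cv2.findContours(m,cv2.RETR_EXTERNAL,cv2.CHAIN_APPROX_NONE)
for c in sorted(cs,key=cv2.contourArea)[-2:]:print(cv2.contourArea(c),cv2.boundingRect(c))
E
```

```text
[0.56850882 0.07664644 0.29555097] [[-2.79648131e-04 -9.59684703e-01 -2.81078624e-01  7.04998816e-02]
 [ 9.99999961e-01 -2.63090614e-04 -9.66422920e-05  5.72695528e-04]
 [ 1.87969815e-05 -2.81078640e-01  9.59684739e-01 -1.32186708e-01]
 [ 0.00000000e+00  0.00000000e+00  0.00000000e+00  1.00000000e+00]]
348.0 (400, 136, 21, 23)
4521.0 (258, 152, 59, 116)
```

View pics/w1.png

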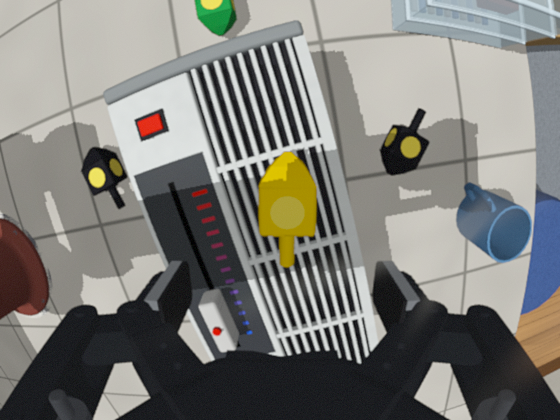

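Run:
```python
from h import *
import pickle;s,f=pickle.load(open("w1.pkl","rb"))
T=wz(f,s,287,152,.172);S=wz(f,s,288,267,.172);d=T-S;print(T,S,np.linalg.norm(d),np.degrees(np.arctan2(d[1],d[0])))
A=wz(f,s,260,235,.194);B=wz(f,s,316,237,.194);print(A,B,np.linalg.norm(A-B)); 
print("pin",wz(f,s,216,331,.185))
C=S+d/np.linalg.norm(d)*.054;print(C);go([C[0],C[1],.17],np.degrees(np.arctan2(d[1],d[0]))-90)
```

```text
[0.57974486 0.11740362 0.172     ] [0.56288114 0.0191783  0.172     ] 0.099662423163566 80.25820381308031
[0.54822867 0.06099581 0.194     ] [0.59043901 0.05157633 0.194     ] 0.043248576882014465
pin [ 0.48523359 -0.03067213  0.185     ]
[0.57201839 0.07239963 0.172     ]
t 3.77 pos [0.5698 0.0767 0.2988] w 0.0852 F [-0.2 -0.6  0. ] j6 0.19
shift [ -3.8   3.4 128.8]
y at deg -10.49 x [ 0.182  0.983 -0.001]
world turn 0.74 -> tool-z turn rad -0.013
```

Emit:
play_rows(plan=[85,-2.5,2.5,40,0,85,0,0,40,0,85,0,0,30,0,85,0,0,18,0,85,0,0,0,0,30,0,0,0,0,30,0,0,0,0,30,0,0,0,0,30,0,0,0,0,30,0,0,0,0], grip_force=35)

```text
time_s: 5.03
position: [0.5736, 0.0739, 0.1742]
tcp_rot: [2.414, 2.008, 0.003]
ft_force: [0.5, 0.5, 6.1]
gripper_width: 0.0436
grasp_force: 37.9
```

Emit:
play_rows(plan=[30,0,0,-25,0,30,0,0,-40,0,30,0,0,-40,0,30,0,0,-10,0,30,-49,-3.8,0,0,30,-49,-3.8,0,0,30,-49,-3.8,0,0,30,-49,-3.8,0,0,30,-49,-3.8,0,0,30,-49,-3.8,0,0,30,-49,-3.8,0,0,30,-49,-3.8,0,0])

```text
time_s: 6.52
position: [0.4701, -0.3071, 0.2848]
tcp_rot: [-2.413, -2.007, 0.001]
ft_force: [0.9, -0.4, -1.4]
gripper_width: 0.0435
grasp_force: 37.2
```

Emit:
play_rows(plan=[30,0,0,0,0,30,0,0,0,0])

```text
time_s: 6.78
position: [0.471, -0.3054, 0.2855]
tcp_rot: [-2.413, -2.007, -0.0]
ft_force: [0.1, -0.5, -0.9]
gripper_width: 0.0438
grasp_force: 37.2
```

Run:
```python
from h import *
go([.473,-.308,.031],-10)
f=bot.grab_frame("scene");cv2.imwrite("pics/s2.png",cv2.resize(f["frame"][130:280,80:280],None,fx=3,fy=3))
```

```text
t 6.78 pos [ 0.471  -0.3054  0.2855] w 0.0438 F [ 0.1 -0.5 -0.9] j6 -0.52
shift [ -2.6   3.  254.5]
y at deg -10.5 x [0.182 0.983 0.002]
world turn 0.5 -> tool-z turn rad -0.009
```

View pics/s2.png

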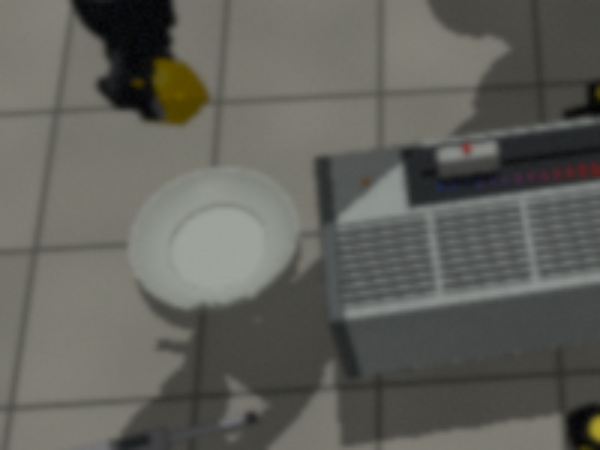

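The scene crop shows the dreidel held at (175,90), with the empty dish at (215,240) undisturbed.

Emit:
play_rows(plan=[30,-2.5,3,50,0,30,0,0,50,0,30,0,0,50,0,30,0,0,45,0,30,0,0,30,0,30,0,0,15,0,30,0,0,8,0,30,0,0,4,0,30,0,0,0,0])

```text
time_s: 7.95
position: [0.4745, -0.3095, 0.0363]
tcp_rot: [2.414, 2.008, 0.0]
ft_force: [-0.2, 0.5, -0.5]
gripper_width: 0.0434
grasp_force: 37.2
```

Emit:
play_rows(plan=[30,0,0,3,0,30,0,0,2,0,30,0,0,0,0])

```text
time_s: 8.32
position: [0.4738, -0.309, 0.0302]
tcp_rot: [-2.415, -2.009, 0.0]
ft_force: [0.5, 0.4, -1.2]
gripper_width: 0.0434
grasp_force: 37.2
```

Emit:
play_rows(plan=[30,0,0,1.5,0,30,0,0,0,0,64,0,0,0,0,64,0,0,0,0,64,0,0,0,0,64,0,0,-15,0,64,0,0,-30,0,64,0,0,-50,0,64,0,0,-50,0,64,0,0,-50,0,64,0,0,-50,0,64,0,0,0,0])

```text
time_s: 9.82
position: [0.4758, -0.3107, 0.2815]
tcp_rot: [2.406, 2.001, 0.003]
ft_force: [-0.7, -0.6, 0.3]
gripper_width: 0.064
grasp_force: 0.0
```

Run:
```python
from h import *
s=bot.get_state();f=bot.grab_frame("wrist");cv2.imwrite("pics/w3.png",f["frame"])
hsv=cv2.cvtColor(f["frame"],cv2.COLOR_BGR2HSV);m=cv2.inRange(hsv,(18,110,60),(35,255,255))
cs,_=cv2.findContours(m,cv2.RETR_EXTERNAL,cv2.CHAIN_APPROX_NONE);c=max(cs,key=cv2.contourArea);M=cv2.moments(c)
print(cv2.boundingRect(c),wz(f,s,M['m10']/M['m00'],M['m01']/M['m00'],.027))
go([.485,-.0305,.40],5.7)
```

```text
(259, 137, 38, 79) [ 0.47509942 -0.30698813  0.027     ]
t 9.88 pos [ 0.4748 -0.3099  0.278 ] w 0.0639 F [-0.   0.2 -0.4] j6 -0.53
shift [ 276.2  -40.1 -123.2]
y at deg -10.48 x [ 0.182  0.983 -0.003]
world turn 16.18 -> tool-z turn rad -0.282
```

View pics/w3.png

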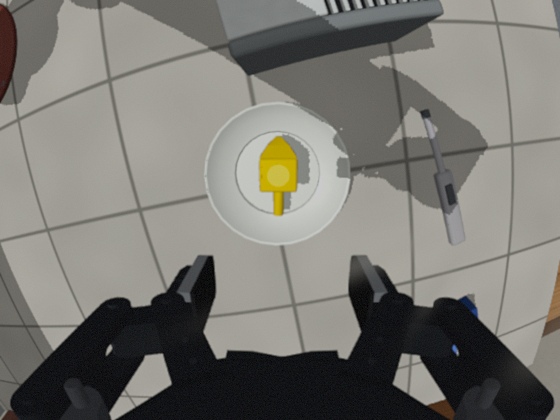

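The dreidel lies in the middle of the dish at (278,178), clear of the fingers. Now I'll move the closed fingers behind the grip's blue end.

Emit:
play_rows(plan=[0,43.7,-5,0,0,0,43.7,-5,0,0,0,43.7,-5,0,0,0,43.7,-5,0,0,0,43.7,-5,0,0,0,0,0,0,-0.141,0,0,0,0,-0.141,0,0,0,30,0,0,0,0,0,0], grip_force=20)

```text
time_s: 11.0
position: [0.4868, -0.0889, 0.2398]
tcp_rot: [-2.104, -2.323, 0.005]
ft_force: [-0.1, 0.3, 0.3]
gripper_width: -0.0
grasp_force: 0.0
```

Run:
```python
from h import *
s=bot.get_state();f=bot.grab_frame("wrist");cv2.imwrite("pics/w4.png",f["frame"])
hsv=cv2.cvtColor(f["frame"],cv2.COLOR_BGR2HSV);m=cv2.inRange(hsv,(0,130,90),(8,255,255))
cs,_=cv2.findContours(m,cv2.RETR_EXTERNAL,cv2.CHAIN_APPROX_NONE)
for c in cs:
  a=cv2.contourArea(c)
  if a>8:
    M=cv2.moments(c);u,v=M['m10']/M['m00'],M['m01']/M['m00'];print(a,round(u),round(v),wz(f,s,u,v,.185).round(4))
go([.490,-.0903,.168],5.7)
```

```text
135.0 289 140 [ 0.4851 -0.0317  0.185 ]
41.0 10 86 [0.275  0.0013 0.185 ]
160.0 10 71 [0.2739 0.0129 0.185 ]
75.0 3 48 [0.2607 0.0325 0.185 ]
t 11.05 pos [ 0.4877 -0.0892  0.2417] w -0.0001 F [-0.5 -1.1 -0.1] j6 -0.43
shift [-1.4  2.5 73.7]
y at deg 5.67 x [-0.099  0.995  0.002]
world turn 0.03 -> tool-z turn rad -0.001
```

View pics/w4.png

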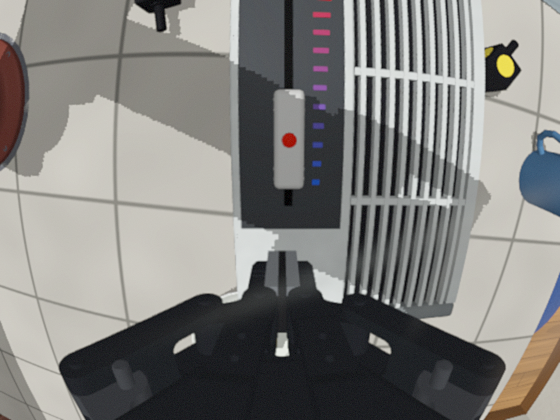

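The picture shows the grip straight ahead of the closed fingers, with its pin at (289,140) and its end at (289,188). The closed fingertips are at (283,255).

Emit:
play_rows(plan=[0,0,3,30,0,0,0,0,25,0,0,0,0,14,0,0,0,0,5,0,0,8,0,0,0,0,0,0,0,0])

```text
time_s: 11.8
position: [0.4918, -0.0811, 0.171]
tcp_rot: [2.107, 2.328, 0.001]
ft_force: [0.6, 0.3, -0.4]
gripper_width: -0.0002
grasp_force: 0.0
```

Emit:
play_rows(plan=[0,4,0,0,0,0,4,0,0,0,0,4,0,0,0,0,4,0,0,0])

```text
time_s: 12.3
position: [0.4899, -0.0662, 0.1702]
tcp_rot: [2.108, 2.327, -0.002]
ft_force: [0.4, -4.2, -0.1]
gripper_width: 0.0
grasp_force: 2.4
```

Emit:
play_rows(plan=[0,4,0,0,0,0,4,0,0,0,0,4,0,0,0,0,4,0,0,0,0,4,0,0,0])

```text
time_s: 12.92
position: [0.4878, -0.0454, 0.1701]
tcp_rot: [2.108, 2.328, 0.0]
ft_force: [-0.1, -5.0, 3.5]
gripper_width: -0.0002
grasp_force: 2.3
```

Emit:
play_rows(plan=[0,4,0,0,0])

```text
time_s: 13.05
position: [0.4874, -0.0414, 0.1701]
tcp_rot: [2.109, 2.328, 0.0]
ft_force: [-0.1, -4.7, 3.5]
gripper_width: -0.0001
grasp_force: 2.3
```

Emit:
play_rows(plan=[0,4,0,0,0])

```text
time_s: 13.18
position: [0.487, -0.0374, 0.1701]
tcp_rot: [2.109, 2.328, 0.0]
ft_force: [-0.7, -4.5, 3.9]
gripper_width: 0.0
grasp_force: 2.3
```

Emit:
play_rows(plan=[0,3,0,0,0])

```text
time_s: 13.3
position: [0.4867, -0.0343, 0.1699]
tcp_rot: [2.109, 2.329, 0.001]
ft_force: [0.8, -5.2, 3.6]
gripper_width: -0.0002
grasp_force: 2.1
```

Emit:
play_rows(plan=[0,3,0,0,0])

```text
time_s: 13.42
position: [0.4864, -0.0314, 0.1699]
tcp_rot: [2.109, 2.329, 0.001]
ft_force: [0.6, -4.0, 4.0]
gripper_width: 0.0003
grasp_force: 2.1
```

Emit:
play_rows(plan=[0,3,0,0,0])

```text
time_s: 13.55
position: [0.4861, -0.0285, 0.1698]
tcp_rot: [2.109, 2.328, 0.0]
ft_force: [1.2, -4.4, 3.6]
gripper_width: 0.0
grasp_force: 2.1
```

Emit:
play_rows(plan=[0,3,0,0,0])

```text
time_s: 13.68
position: [0.4858, -0.0255, 0.1699]
tcp_rot: [2.109, 2.328, 0.0]
ft_force: [1.1, -3.8, 4.1]
gripper_width: 0.0004
grasp_force: 2.1
```

Emit:
play_rows(plan=[0,3,0,0,0])

```text
time_s: 13.8
position: [0.4855, -0.0225, 0.1699]
tcp_rot: [2.109, 2.328, 0.0]
ft_force: [1.7, -3.5, 2.6]
gripper_width: 0.0003
grasp_force: 2.1
```

Emit:
play_rows(plan=[0,3,0,0,0])

```text
time_s: 13.92
position: [0.4852, -0.0196, 0.1699]
tcp_rot: [2.109, 2.328, 0.0]
ft_force: [1.5, -4.3, 4.1]
gripper_width: -0.0
grasp_force: 2.1
```

Emit:
play_rows(plan=[0,3,0,0,0])

```text
time_s: 14.05
position: [0.4849, -0.0165, 0.1699]
tcp_rot: [2.109, 2.328, 0.0]
ft_force: [2.1, -4.4, 2.6]
gripper_width: -0.0001
grasp_force: 2.1
```

Emit:
play_rows(plan=[0,3,0,0,0])

```text
time_s: 14.18
position: [0.4846, -0.0136, 0.1699]
tcp_rot: [2.109, 2.328, 0.0]
ft_force: [1.3, -3.8, 2.8]
gripper_width: 0.0001
grasp_force: 2.1
```

Emit:
play_rows(plan=[0,3,0,0,0])

```text
time_s: 14.3
position: [0.4843, -0.0106, 0.1699]
tcp_rot: [2.109, 2.328, 0.0]
ft_force: [2.2, -3.9, 3.1]
gripper_width: -0.0001
grasp_force: 2.1
```

Emit:
play_rows(plan=[0,3,0,0,0])

```text
time_s: 14.42
position: [0.4839, -0.0075, 0.1698]
tcp_rot: [-2.109, -2.328, -0.0]
ft_force: [1.1, -2.5, -0.0]
gripper_width: -0.0003
grasp_force: 0.6
```

Emit:
play_rows(plan=[0,3,0,0,0])

```text
time_s: 14.55
position: [0.4836, -0.0055, 0.1698]
tcp_rot: [2.107, 2.328, -0.003]
ft_force: [2.2, -9.6, 2.6]
gripper_width: 0.0
grasp_force: 4.8
```

Emit:
play_rows(plan=[0,3,0,0,0])

```text
time_s: 14.68
position: [0.4833, -0.0029, 0.1698]
tcp_rot: [2.108, 2.327, -0.004]
ft_force: [1.5, -9.5, 4.9]
gripper_width: 0.0001
grasp_force: 4.8
```

Emit:
play_rows(plan=[0,2,0,0,0])

```text
time_s: 14.8
position: [0.4826, 0.0005, 0.1693]
tcp_rot: [-2.108, -2.327, 0.0]
ft_force: [-0.6, -0.5, 0.8]
gripper_width: -0.0001
grasp_force: 0.2
```

Emit:
play_rows(plan=[0,0,0,0,0,0,0,0,0,0])

```text
time_s: 15.05
position: [0.4822, 0.0008, 0.1687]
tcp_rot: [-2.107, -2.327, 0.001]
ft_force: [0.3, -0.3, -0.0]
gripper_width: 0.0001
grasp_force: 0.0
```

```bash
cat > pin.py <<'E'
from h import *
import sys
s=bot.get_state();f=bot.grab_frame("wrist");im=f["frame"];cv2.imwrite(f"pics/{sys.argv[1]}.png",cv2.resize(im[100:320,180:400],(660,660))[:600])
hsv=cv2.cvtColor(im,cv2.COLOR_BGR2HSV);m=cv2.inRange(hsv,(0,130,90),(8,255,255))
cs,_=cv2.findContours(m,cv2.RETR_EXTERNAL,cv2.CHAIN_APPROX_NONE)
R=Ro.from_rotvec(s["tcp_rot"]).as_matrix()
for c in cs:
  a=cv2.contourArea(c)
  if a>30:
    M=cv2.moments(c);u,v=M['m10']/M['m00'],M['m01']/M['m00'];p=wz(f,s,u,v,.184);print(a,round(u),round(v),p.round(4),"tool",(R.T@(p-s["position"])*1000).round(1))
print(s["position"].round(4),s["ft_force"].round(1))
E
python3 pin.py w5
```

```text
352.0 280 182 [0.4773 0.047  0.184 ] tool [ 46.4  -0.3 -15.2]
56.5 339 99 [0.4952 0.0796 0.184 ] tool [ 77.1  20.7 -15.2]
212.0 332 71 [0.4917 0.0894 0.184 ] tool [ 87.2  18.2 -15.2]
[0.4822 0.0008 0.1687] [ 0.3 -0.3 -0. ]
```

View pics/w5.png

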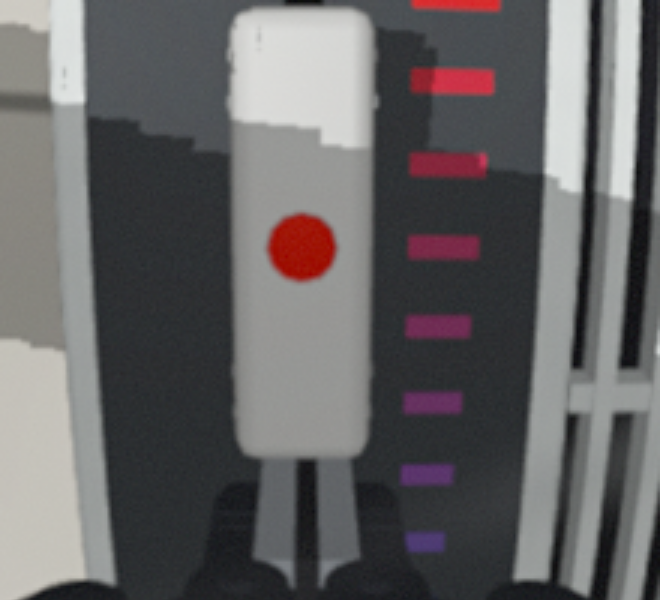

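The pin is 46 mm ahead of the tool, against about 37 mm while pushing. The grip has jumped about 9 mm ahead by itself, which is the distance from crest to notch centre, and the finger force is zero. Next I'll back off and check the pin once.

Emit:
play_rows(plan=[0,-15,0,0,0,0,-15,0,0,0,0,-15,0,0,0,0,-10,0,-30,0,0,0,0,-43,0,0,0,0,0,0,0,0,0,0,0])

```text
time_s: 15.98
position: [0.4884, -0.0552, 0.2423]
tcp_rot: [-2.109, -2.327, 0.0]
ft_force: [0.4, -0.1, -0.8]
gripper_width: -0.0002
grasp_force: 0.0
```

```bash
python3 pin.py w6
python3 - <<'E'
from h import *
import pickle
a=pickle.load(open("f0.pkl","rb"))["top"];b=bot.grab_frame("top")
for n,f in(("before",a),("after",b)):
    im=f["frame"];hsv=cv2.cvtColor(im,cv2.COLOR_BGR2HSV)
    m=cv2.inRange(hsv,(18,110,60),(35,255,255));m[:,:370]=0;m[:205]=0;m[275:]=0
    M=cv2.moments(m,True)
    if M['m00']>20: print(n,onz(f,M['m10']/M['m00'],M['m01']/M['m00'],.027))
E
```

```text
94.0 7 95 [0.272  0.0282 0.184 ] tool [ 104.1 -207.1   58.5]
122.0 280 63 [0.4774 0.0462 0.184 ] tool [102.   -0.9  58.4]
87.5 314 7 [0.4941 0.0832 0.184 ] tool [137.1  19.3  58.4]
[ 0.4884 -0.0552  0.2423] [ 0.4 -0.1 -0.8]
after [ 0.4738788  -0.30617888  0.027     ]
```

View pics/w6.png

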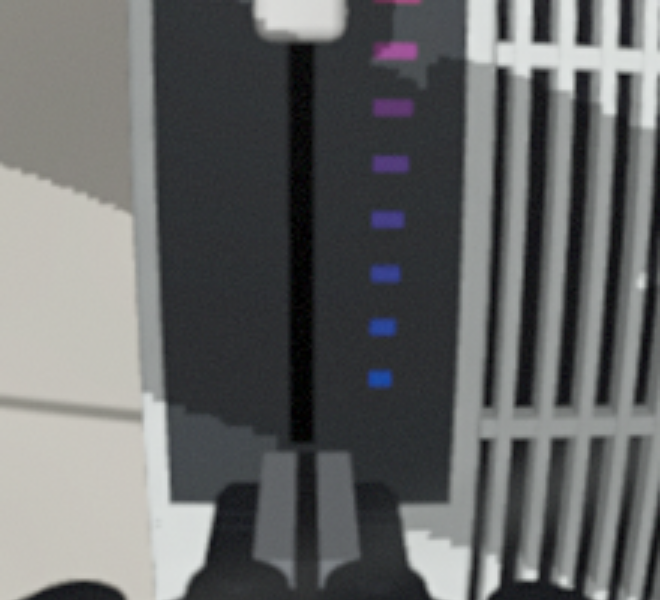

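The picture shows the grip staying where it jumped, with its near end at (300,40) in the crop, and the fingers clear of everything. The dreidel is still at the dish's centre, so I'm handing in.

```bash
python3 -c "
from rig import bot
print(bot.close_job())"
```

```text
the job is handed in; nothing more can be done
None
```

I laid the yellow dreidel in the dish and slid the thermostat grip about 78 mm until it snapped into the click stop. The job is handed in at about 16 s with the robot touching nothing, but no verdict came back; the snap is inferred from the force drop and the grip's 9 mm jump.

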